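# Sort out the mixed-up lab stations

## Robot

A 6-joint arm with a two-finger parallel gripper is mounted at the origin on the work surface. World frame = base frame: x ahead of the robot, y to its left, z up, the work surface at z = 0. Lengths are in mm, angles in rad, forces in N, time in s.
With the tool pointing down it reaches from about 275 to 750 mm from the base axis. Payload 10.2 kg.
Tool frame: the origin (TCP) lies midway between the tips of the shut fingers; the grasp point (between the pads) lies 19 mm behind it (ctrl.pinch_z is the distance from the TCP to the grasp point, in mm); x points along the fingers, z is the direction in which the jaws open and shut, and the axes are right-handed (so a half turn about x gives the same grasp; the last joint's range is limited). The gripper opens to 85 mm and grips with 20 to 120 N. Pads are 22 mm wide; open, the fingers measure 114 mm over their backs; the gripper's body (76 mm by 85 mm) begins 54 mm behind the grasp point. The pads swing forward as they close: fully open they stand 13 mm farther back than shut.
Start: joints at [0.969, 0.313, 1.498, -0, 1.331, -0.223], TCP at [194.161, 487.783, 196.894] pointing down, gripper open.
Joint ranges: [-2.94, 2.94], [-0.97, 2.17], [0.19, 2.56], [-1.23, 4.37], [0.02, 3.11], [-2.88, 2.88]. Speed limits (rad/s): [2.39, 2.39, 3.01, 3.14, 3.14, 3.14].

## Interface

Orientations are given as a unit quaternion [w, x, y, z].
In Python, from rig import ctrl, capture, workorder, nets gives the robot as it stands. The module is installed in compiled form; this text tells all that it offers.
- The arm moves only by the tool send_rows, never from a script. Its argument "rows" is text: rows parted by semicolons, each of 5 numbers parted by spaces: the opening, from 0 (shut) to 1 (fully open), then the shift along the tool's x, y, z in cm, then the turn about the tool's x in units of 5 degrees (1.0 is 5 degrees). In form: grip x y z yaw; .... A call has 1 to 12 rows; each row is the pose to reach, as a shift and turn from the pose commanded when the call began, along the tool's axes at that moment; what a row does not reach only later rows make up. A row lasts 1/10 s, in which the tool goes at most 50 mm and 8.59 degrees, less where a joint would pass 70% of its speed; a pose out of reach is approached as far as the arm can. A call with a gripper value outside its range is refused whole. The fingers move at their own pace and stop on an object; "grip_force" is the grip in N (left out, the last holds). Time passes only in rows, so rows that repeat a pose let the fingers close. It gives the time, the measured TCP pose, the force and the opening at its end, in the units of the state.
- ctrl.sense(): the state, without advancing time (a new reading comes with each control period).
- capture(name): name is "scene" or "top" or "wrist"; returns a dict with "pixels" (400x640x3 uint8, red, green, blue), "intrinsics" (3x3 intrinsics, pixels), "view" (4x4, takes a point from world to camera coordinates); the wrist camera has in their place "mount" (4x4, takes a point from camera to tool coordinates, whose origin is the TCP and whose axes are the tool frame's). Camera axes: x right, y down, z forward; pixel columns grow to the right and rows downward; lengths in mm; the calibration is good to about 2 mm. A picture is of the moment at which its call begins: read the wrist's pose just before it. There is no depth.
- workorder.finish_job(): hands the job in, once; it reports no verdict.
Trained networks look in a picture, given as the dict that the camera call returned (one of the last four; its "shot" number tells which), for a name from the list of things; names that differ only in an ending like _2 or _b are one class to them, and where a whole thing is asked for, a point or a joint stands for the part that bears it (a point fixed in the world has none). Each returns a list of dicts, best first, with "confidence" (0 to 1); they miss things now and then, are a little off and sometimes report something else, mostly with a low value. They report only what shows in the picture. A call takes as long as a camera call.
- nets.boxes_of(picture, target): "location" ([x, y, z] in mm, in world coordinates, good to about 4 mm: the middle of the surface that is visible of it).
- nets.spot_point(picture, target): "location" ([x, y, z] in mm, in world coordinates, good to about 4 mm: a listed point, or the origin of a listed thing).
The state is a dict: "time_s": time; "joints": joint angles; "dq": joint speeds; "tau": joint torques, N m; "eef_pos": TCP position; "ee_rot": TCP orientation; "force": force on the tool from outside, world axes, zero at the start; "wrist_torque": the same for the moment, N m; "grip_width": opening from 0.0 (shut) to 1.0 (fully open).
Only numpy, scipy, OpenCV 4.12 (cv2) and the standard library are available. Lean on these libraries where they do the work, as an engineer would, in place of code of your own. Each camera call takes 0.05 s, during which the arm holds its last target.

## Task

The four containers on this lab bench all stand on the wrong stations: put each on its own, standing upright in the middle - the round amber bottle on the balance pan, the conical flask on the stirrer plate, the squat jar on the finned cooling block and the square bottle on the lab jack. Every station holds only one container, so the empty cork mat is free for parking one on the way. Never let a container fall over, and leave the measuring cylinder standing where it is.

Things in the scene. Friction and masses are not known exactly. Their poses are not given: they have to be found in the camera images.
- amber_bottle: Round amber glass bottle with black screw cap. 106 mm tall: straight body 52 mm diameter up to 72 mm, sloping shoulder to 84 mm, cap 33 mm diameter from 86 to 106 mm. About 0.2 kg. Origin: centre of its underside, z up. Belongs on the balance. Starts on one of the three other stations.
- flask: Conical amber glass flask with a grey stopper, 106 mm tall: foot 68 mm diameter, cone narrowing from 8 mm up to a straight neck 28 mm in diameter from 58 to 86 mm, stopper 32 mm diameter from 86 to 106 mm; take it by the neck and stopper. About 0.15 kg. Origin: centre of its underside, z up. Belongs on the stirrer. Starts on one of the three other stations.
- jar: Squat round white jar with blue lid, 68 mm tall: body 58 mm diameter, lid 60 mm diameter from 50 to 68 mm. About 0.18 kg. Origin: centre of its underside, z up. Belongs on the cooling block. Starts on one of the three other stations.
- square_bottle: White plastic bottle of square section with a round blue cap, 102 mm tall: body 46 x 46 mm up to 76 mm, cap 35 mm diameter from 84 to 102 mm. About 0.16 kg. Origin: centre of its underside, z up, x and y square to its flat sides; it stands at any yaw. Belongs on the lab jack, at any yaw. Starts on one of the three other stations.
- balance: Fixed balance: grey housing 145 x 112 mm with a dark display and two keys on the side towards the robot, and a flat square steel pan 94 x 94 mm. Origin on the bench surface under the centre of the pan; the pan's top is 50 mm above the origin.
- stirrer: Fixed magnetic stirrer: grey housing 140 x 110 mm with a black knob on the side towards the robot, and a flat round white plate 100 mm in diameter. Origin on the bench surface under the centre of the plate; the plate's top is 50 mm above the origin.
- jack: Fixed lab jack: bare square metal plate 100 x 100 mm on scissor arms, a spindle with a black hand knob sticking out to its +y side (78 mm from the centre, knob 30 mm in diameter, lower than the plate). Origin on the bench surface under the centre of the plate; the plate's top is 50 mm above the origin.
- cooler: Fixed cooling block: flat black top 84 x 70 mm (x by y), with a comb of seven aluminium fins sticking out 30 mm on its left and right sides, their tops 8 mm below the black top. Origin on the bench surface under the centre of the black top, which is 50 mm above the origin.
- mat: Empty square cork mat 110 x 110 mm, 6 mm thick, fixed flat on the bench: the free spot. Origin: centre of its underside.
- cylinder: Loose measuring cylinder that must stay where it stands: glass, 150 mm tall, 26 mm in diameter (rim 31 mm), on a round blue foot 60 mm in diameter. Origin: centre of its underside, z up.

How it is judged:
By the outcome, as a careful person would: the job done as asked, in the order asked, and still so for the second after the job is handed in, with the robot touching nothing.
It also fails if it takes over 141 s, if anything falls off the work surface, if the arm or the gripper's body presses on something with over 40 N, if the wrist force passes 120 N, or if a joint passes its speed limit or range.

## Working session

There is one attempt and no reset: what is moved stays moved. The work goes in short steps, Python scripts to look and compute and a tool call to move; the robot and the scene stay as the last step left them, time stands still between calls to the robot, and variables do not carry over. Pictures are saved under pics/ and viewed, and the job is handed in when it is done.

Besides the shell and the picture viewer there is one more tool, called after "Request:" as name(argument=value, ...), one argument or row to a line, values as JSON. send_rows: Moves the arm, as the interface text tells. Its arguments: {"type":"object","properties":{"rows":{"type":"string"},"grip_force":{"type":"number"}},"required":["rows"]}

```bash
mkdir -p pics; cat > h.py <<'E'
import numpy as np, cv2
from rig import ctrl, capture, workorder, nets
def save(p,n): cv2.imwrite('pics/'+n+'.png', p['pixels'][:,:,::-1])
E
python3 - <<'E'
from h import *
s=ctrl.sense(); print(s['eef_pos'],s['ee_rot'],s['grip_width'],s['time_s'],ctrl.pinch_z)
for c in ('scene','top'):
    p=capture(c); save(p,c+'0')
    C=-p['view'][:3,:3].T@p['view'][:3,3]; print(c,C.round())
    for n in 'amber_bottle flask jar square_bottle balance stirrer jack cooler mat cylinder'.split():
        print(n,[(np.round(d['location']).tolist(),round(d['confidence'],2)) for d in nets.spot_point(p,n)[:2]])
print(ctrl.sense()['time_s'])
E
```

```text
[193.98478907 487.5138958  196.34300653] [ 0.58477099 -0.39707469  0.58563496  0.3967446 ] 1.0031072994758015 0.0 18.700000000000003
scene [ 974. -813.  685.]
amber_bottle [([630.0, -275.0, 45.0], 0.86)]
flask [([450.0, -140.0, 50.0], 0.86)]
jar [([437.0, 139.0, 50.0], 0.8)]
square_bottle [([638.0, -9.0, 54.0], 0.97)]
balance [([641.0, -12.0, 4.0], 0.98), ([444.0, -134.0, -1.0], 0.51)]
stirrer [([432.0, 143.0, -0.0], 0.78)]
jack [([632.0, -274.0, 3.0], 0.74)]
cooler [([445.0, -137.0, 0.0], 0.55)]
mat [([653.0, 242.0, -1.0], 0.89)]
cylinder [([439.0, 331.0, 1.0], 0.66)]
top [429.   0. 865.]
amber_bottle [([632.0, -279.0, 46.0], 0.63)]
flask [([451.0, -143.0, 50.0], 0.92)]
jar [([439.0, 139.0, 50.0], 0.93)]
square_bottle [([639.0, -7.0, 51.0], 0.66)]
balance [([637.0, -12.0, -2.0], 0.59)]
stirrer [([433.0, 138.0, 2.0], 0.63)]
jack [([634.0, -273.0, -2.0], 0.83)]
cooler [([447.0, -138.0, -3.0], 0.82), ([430.0, 138.0, -0.0], 0.55)]
mat [([653.0, 241.0, -2.0], 0.7)]
cylinder [([442.0, 332.0, -1.0], 0.87)]
1.1
```

View pics/scene0.png

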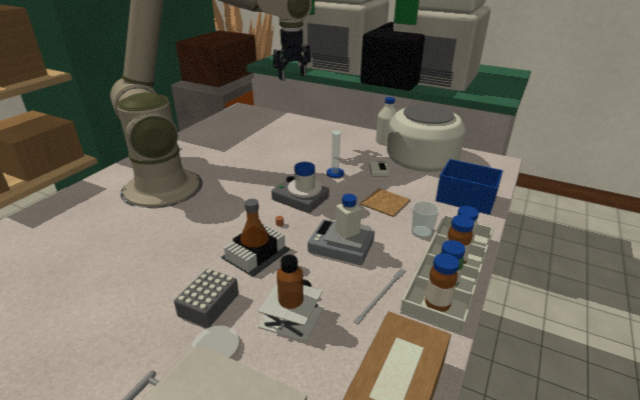

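View pics/top0.png

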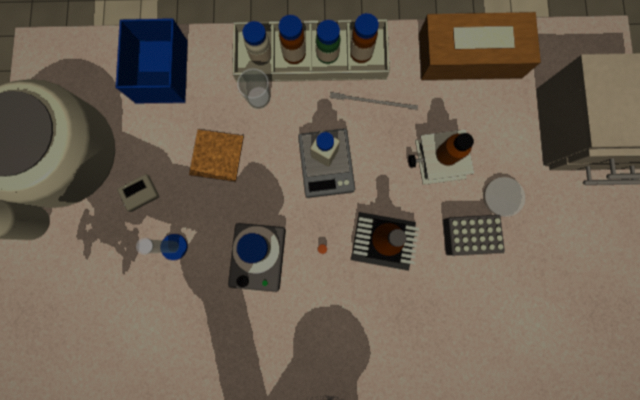

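```bash
python3 - <<'E'
from h import *
from scipy.spatial.transform import Rotation as Ro
s=ctrl.sense(); q=s['ee_rot']; print(Ro.from_quat([q[1],q[2],q[3],q[0]]).as_matrix().round(3))
a=capture('scene');b=capture('top')
for k,p in (('scene',a),('top',b)): np.savez(k+'.npz',K=p['intrinsics'],V=p['view'])
x=cv2.resize(b['pixels'][115:200,280:360],None,fx=7,fy=7,interpolation=2)
cv2.imwrite('pics/sq.png',x[:,:,::-1])
x=cv2.resize(a['pixels'][150:350,200:400],None,fx=3,fy=3,interpolation=2)
cv2.imwrite('pics/sc.png',x[:,:,::-1])
x=cv2.resize(b['pixels'][110:280,220:490],None,fx=2.9,fy=2.9,interpolation=2)
cv2.imwrite('pics/tp.png',x[:,:,::-1])
E
```

```text
[[-0.    -0.929  0.37 ]
 [-0.     0.37   0.929]
 [-1.    -0.    -0.   ]]
```

View pics/sq.png

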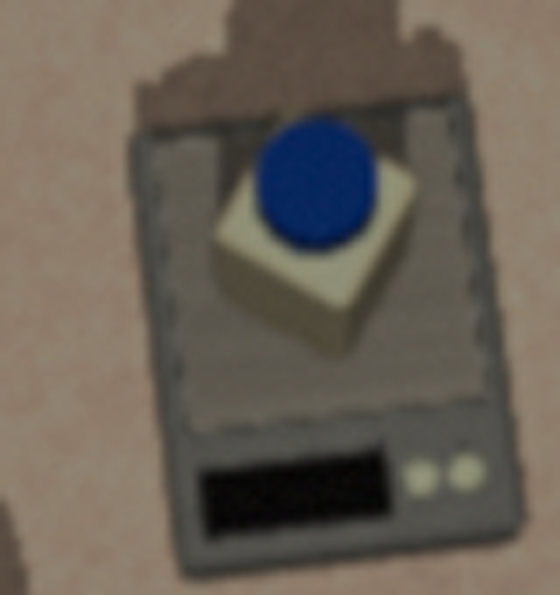

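View pics/sc.png

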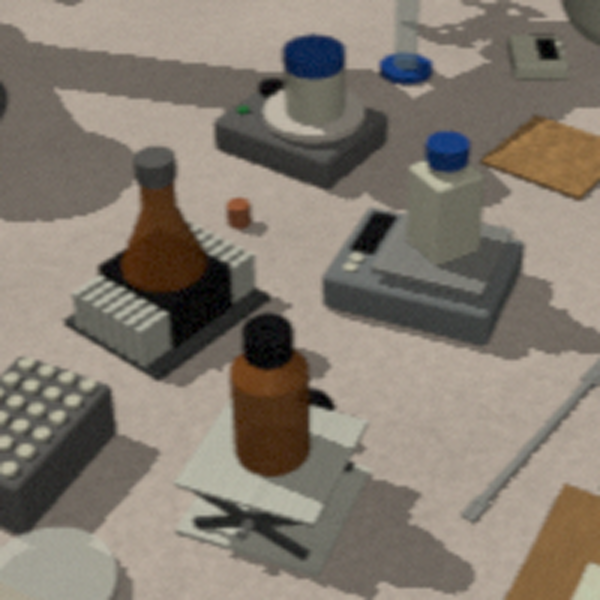

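View pics/tp.png

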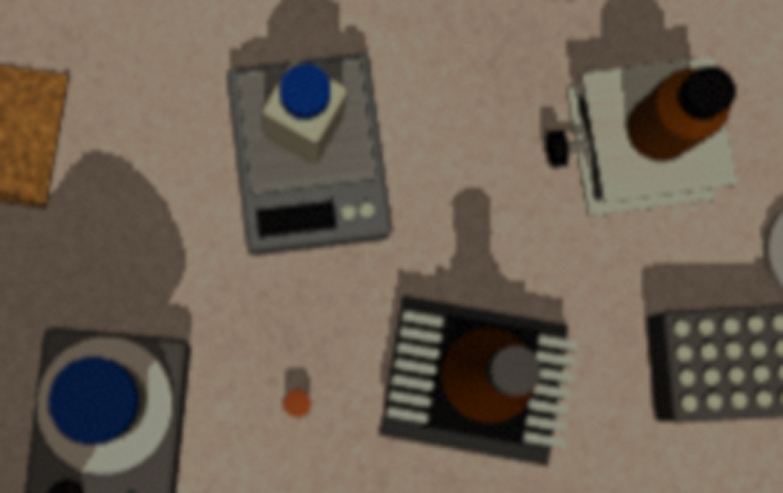

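```bash
python3 - <<'E'
import numpy as np,cv2
a=np.load('scene.npz');b=np.load('top.npz')
P=lambda d:d['K']@d['V'][:3]
for n,u,v in (('sq',(349,197.3),(325.3,141.4)),('flask',(251.3,202.3),(397.9,237.6)),('amber',(289.3,258.3),(464.1,141.7)),('jar',(304.7,166),(252,247.9))):
    X=cv2.triangulatePoints(P(a),P(b),np.float64(u).reshape(2,1),np.float64(v).reshape(2,1));X=(X[:3]/X[3]).ravel();
    pr=P(a)@np.r_[X,1];print(n,X.round(1),(pr[:2]/pr[2]-u).round(1))
def pl(u,z,d=b):
    R=d['V'][:3,:3];C=-R.T@d['V'][:3,3];r=R.T@np.linalg.inv(d['K'])@np.r_[u,1];return C+r*(z-C[2])/r[2]
f=lambda x,y:np.array([x/7+280,y/7+115])
L,B,Rr=[pl(f(*c),126) for c in ((215,235),(340,305),(415,185))]
for e in (B-L,Rr-B): print(e.round(1),np.hypot(*e[:2]),np.degrees(np.arctan2(e[1],e[0])))
pan=[pl(f(*c),50) for c in ((150,145),(455,110),(487,400),(190,432))];print('pan',np.mean(pan,0),np.round(pan))
g=lambda x,y:np.array([x/2.9+220,y/2.9+110])
m=[pl(g(*c),50) for c in ((580,72),(712,62),(735,185),(590,212))];print('jack',np.mean(m,0))
m=[pl(g(*c),50) for c in ((38,405),(172,405),(105,338),(105,472))];print('stir',np.mean(m,0))
m=[pl(g(*c),50) for c in ((443,305),(550,322),(530,445),(425,425))];print('cool',np.mean(m,0))
m=[pl(c,6) for c in ((197,129),(244,135),(237,181),(190,174))];print('mat',np.mean(m,0))
E
```

```text
sq [637.2  -9.6 149.9] [-0.1  0. ]
flask [ 450.3 -140.9  154. ] [-0. -0.]
amber [ 630.6 -273.8  155.3] [-0.2  0. ]
jar [435.5 136.  116.7] [-0.1  0. ]
[-20.9 -35.2   0. ] 40.91160622028695 -120.77507141756082
[ 34.6 -21.9   0. ] 40.98290473127106 -32.36300675896578
pan [638.09134169 -11.80608537  50.        ] [[680.  41.  50.]
 [689. -55.  50.]
 [596. -63.  50.]
 [587.  29.  50.]]
jack [ 629.5512125  -272.54222117   50.        ]
stir [432.13898011 138.90815077  50.        ]
cool [ 450.89599824 -140.34684249   50.        ]
mat [651.34069417 239.25887498   6.        ]
```

```bash
cat >> h.py <<'E'
from scipy.spatial.transform import Rotation as Ro
def go(x,y,z,yaw=None):
    s=ctrl.sense(); q=s['ee_rot']; R=Ro.from_quat([q[1],q[2],q[3],q[0]]).as_matrix()
    cur=np.degrees(np.arctan2(R[1,2],R[0,2]))
    d=R.T@(np.array([x,y,z])-s['eef_pos'])/10
    print('t',round(s['time_s'],2),'pos',s['eef_pos'].round(1),'yaw',cur.round(1),'shift cm',d.round(2),'turn',None if yaw is None else round((cur-yaw)/5,2),'grip',round(s['grip_width'],3),'F',np.round(s['force'],1),'j6',round(s['joints'][5],2))
E
python3 -c "
from h import *
go(638,-10,190,58.4)"
```

```text
t 1.2 pos [194.2 487.8 196.9] yaw 68.3 shift cm [  0.69 -59.65 -29.84] turn 1.98 grip 0.997 F [-0.9  1.1 -0.3] j6 -0.22
```

Request:
send_rows(
  rows="1 0.1 -5 -2.5 0.2;1 0.3 -10 -5 0.4;1 0.5 -14 -7 0.8;1 0.7 -18 -9 1.2;1 0.7 -22 -11 1.6;1 0.7 -26 -13 2;1 0.7 -30 -15 2;1 0.7 -34 -17 2;1 0.7 -38 -19 2;1 0.7 -42 -21 2;1 0.7 -46 -23 2;1 0.7 -50 -25 2",
)

```text
time_s: 2.4
eef_pos: [567.3, 69.0, 189.9]
ee_rot: [0.618, -0.344, 0.618, 0.344]
force: [-0.1, 0.5, 0.4]
grip_width: 1.0
```

```bash
python3 -c "
from h import *
go(638,-10,190,58.4)"
```

```text
t 2.4 pos [567.3  69.  189.9] yaw 58.3 shift cm [ -0.   -10.17  -3.  ] turn -0.02 grip 1.0 F [-0.1  0.5  0.4] j6 -1.1
```

Request:
send_rows(
  rows="1 0 -4 -1.5 0;1 0 -8 -3 0;1 0 -10.2 -3 0;1 0 -10.2 -3 0;1 0 -10.2 -3 0",
)

```text
time_s: 2.9
eef_pos: [637.0, -8.4, 189.5]
ee_rot: [0.617, -0.344, 0.618, 0.345]
force: [0.1, 0.8, 0.5]
grip_width: 1.0
```

```bash
python3 - <<'E'
from h import *
go(638,-10,90,58.4)
p=capture('wrist'); save(p,'w1')
E
```

```text
t 2.9 pos [637.   -8.4 189.5] yaw 58.3 shift cm [ 9.95 -0.18 -0.09] turn -0.02 grip 1.0 F [0.1 0.8 0.5] j6 -1.21
```

View pics/w1.png

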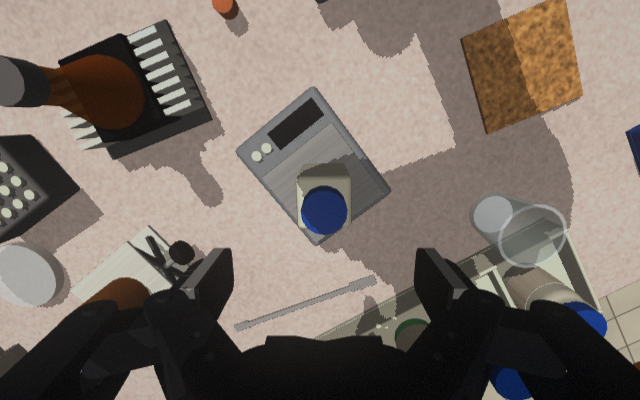

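The square bottle (cap at about 324,210) is square to the jaws and centred between the fingers (column 325). I'm descending.

Request:
send_rows(
  rows="1 2 -0.1 -0.1 0;1 4 -0.2 -0.1 0;1 6 -0.2 -0.1 0;1 8 -0.2 -0.1 0;1 9.5 -0.2 -0.1 0;1 9.9 -0.2 -0.1 0;0.3 9.9 -0.2 -0.1 0;0.3 9.9 -0.2 -0.1 0;0.3 9.9 -0.2 -0.1 0;0.3 9.9 -0.2 -0.1 0;0.3 9.9 -0.2 -0.1 0;0.3 9.9 -0.2 -0.1 0",
  grip_force=40,
)

```text
time_s: 4.15
eef_pos: [638.9, -10.4, 91.9]
ee_rot: [0.618, -0.345, 0.617, 0.344]
force: [-1.2, 1.2, 5.7]
grip_width: 0.396
```

Request:
send_rows(
  rows="0.3 0 0 0 0;0.3 -0.5 0 0 0;0.3 -1.5 0 0 0;0.3 -3 0 0 0;0.3 -4 0 0 0;0.3 -4 0 0 0",
)

```text
time_s: 4.75
eef_pos: [639.2, -10.6, 132.7]
ee_rot: [0.618, -0.345, 0.617, 0.344]
force: [1.0, -0.6, -1.7]
grip_width: 0.393
```

```bash
python3 - <<'E'
from h import *
go(652,240,130)
E
```

```text
t 4.75 pos [639.2 -10.6 132.7] yaw 58.3 shift cm [ 0.26 12.08 21.99] turn None grip 0.393 F [ 1.  -0.6 -1.7] j6 -1.22
```

```bash
python3 - <<'E'
from h import *
p=capture('scene'); x=cv2.resize(p['pixels'][100:300,250:450],None,fx=3,fy=3); cv2.imwrite('pics/s2.png',x[:,:,::-1])
E
```

```text
(no output)
```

View pics/s2.png

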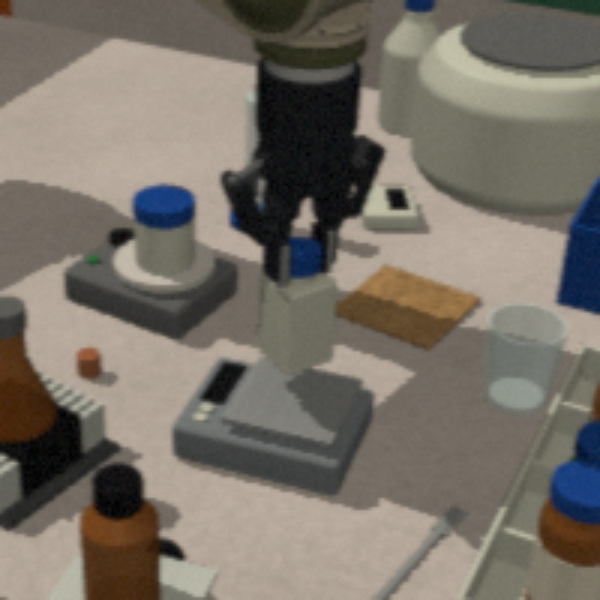

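```bash
python3 - <<'E'
from h import *
p=capture('wrist'); save(p,'w2')
for c in('scene','top'):
  q=capture(c); print([(np.round(d['location'],1),d['confidence']) for d in nets.spot_point(q,'square_bottle')[:2]])
E
```

```text
[(array([635.8,  -9.4,  92.5]), 0.55)]
[]
```

View pics/w2.png

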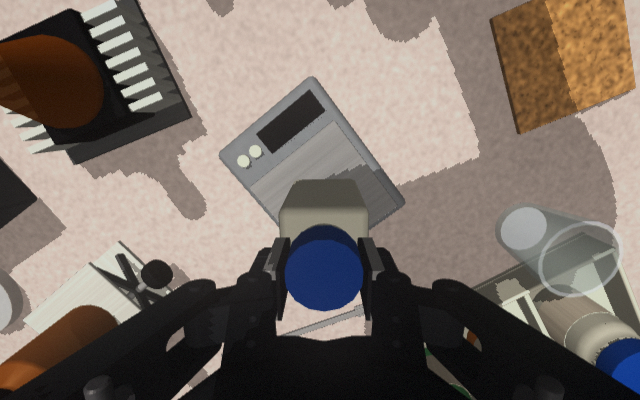

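The wrist view shows the fingers on the bottle body either side of the cap (323,275), and the net puts the base at about 92, so it is held without slip. Next is the mat.

Request:
send_rows(
  rows="0.3 0 0.6 1 0;0.3 0 1.7 3 0;0.3 0 3 5.5 0;0.3 0 4.5 8.2 0;0.3 0 6 11 0;0.3 0 7.5 13.7 0;0.3 0 9 16.4 0;0.3 0 10.4 19 0;0.3 0 11.4 20.8 0;0.3 0 12 21.7 0;0.3 0 12.1 22 0;0.3 0 12.1 22 0",
)

```text
time_s: 6.25
eef_pos: [651.1, 240.2, 130.8]
ee_rot: [0.617, -0.344, 0.618, 0.344]
force: [0.2, -0.1, -0.8]
grip_width: 0.393
```

```bash
python3 - <<'E'
from h import *
go(652,240,48.5)
E
```

```text
t 6.25 pos [651.1 240.2 130.8] yaw 58.3 shift cm [ 8.23 -0.09  0.04] turn None grip 0.393 F [ 0.2 -0.1 -0.8] j6 -0.83
```

Request:
send_rows(
  rows="0.3 1.5 0 0 0;0.3 3.5 0 0 0;0.3 5.5 0 0 0;0.3 7 0 0 0;0.3 7.7 0 0 0;0.3 8 0 0 0;0.3 8.2 0 0 0;0.3 8.2 0 0 0",
)

```text
time_s: 7.05
eef_pos: [651.4, 240.3, 49.5]
ee_rot: [0.618, -0.345, 0.617, 0.344]
force: [0.9, 0.5, -1.2]
grip_width: 0.396
```

Request:
send_rows(
  rows="0.3 0.1 0 0 0;0.3 0.2 0 0 0;0.3 0.2 0 0 0",
)

```text
time_s: 7.35
eef_pos: [651.6, 240.5, 48.0]
ee_rot: [0.618, -0.345, 0.617, 0.344]
force: [-0.9, 0.6, 4.4]
grip_width: 0.394
```

Request:
send_rows(
  rows="0.6 0 0 0 0;1 0 0 0 0;1 0 0 0 0;1 0 0 0 0;1 0 0 0 0;1 -2 0 0 0;1 -5 0 0 0;1 -9 0 0 0;1 -13 0 0 0;1 -15 0 0 0;1 -15 0 0 0",
)

```text
time_s: 8.45
eef_pos: [652.2, 240.6, 200.6]
ee_rot: [0.62, -0.345, 0.615, 0.344]
force: [0.1, 0.7, -0.1]
grip_width: 1.001
```

```bash
python3 - <<'E'
from h import *
p=capture('top'); x=cv2.resize(p['pixels'][80:280,150:350],None,fx=3,fy=3); cv2.imwrite('pics/t3.png',x[:,:,::-1])
print([(np.round(d['location'],1),d['confidence']) for d in nets.spot_point(p,'square_bottle')[:2]])
go(631,-275,195)
E
```

```text
[(array([649.7, 241.1,   9.6]), 0.95)]
t 8.55 pos [650.9 240.3 195.9] yaw 58.3 shift cm [  0.11 -25.39 -44.88] turn None grip 1.002 F [-0.1 -0.9 -0.9] j6 -0.83
```

View pics/t3.png

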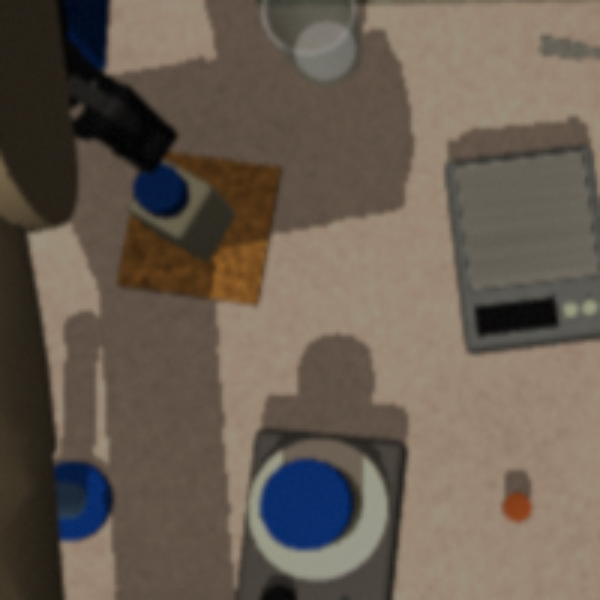

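The bottle stands upright on the mat. I'm going to the amber bottle on the jack.

Request:
send_rows(
  rows="1 0 -1 -2 0;1 0 -3 -5.5 0;1 0 -5 -9 0;1 0 -7.5 -13.2 0;1 0 -10 -17.6 0;1 0 -12.5 -22 0;1 0 -15 -26.5 0;1 0 -17.5 -31 0;1 0 -20 -35.3 0;1 0 -22.5 -39.7 0;1 0 -24.5 -43.2 0;1 0 -25.4 -44.9 0",
)

```text
time_s: 9.75
eef_pos: [629.8, -278.9, 194.1]
ee_rot: [0.617, -0.342, 0.619, 0.344]
force: [0.8, -0.0, 0.2]
grip_width: 0.999
```

Request:
send_rows(
  rows="1 0 0 0 0;1 0 0 0 0",
)

```text
time_s: 9.95
eef_pos: [631.2, -274.1, 195.7]
ee_rot: [0.617, -0.344, 0.618, 0.345]
force: [0.6, -0.1, -0.2]
grip_width: 1.003
```

```bash
python3 - <<'E'
from h import *
go(631,-275,92)
p=capture('wrist'); save(p,'w3')
E
```

```text
t 9.95 pos [ 631.2 -274.1  195.7] yaw 58.3 shift cm [10.37 -0.05 -0.09] turn None grip 1.003 F [ 0.6 -0.1 -0.2] j6 -1.6
```

View pics/w3.png

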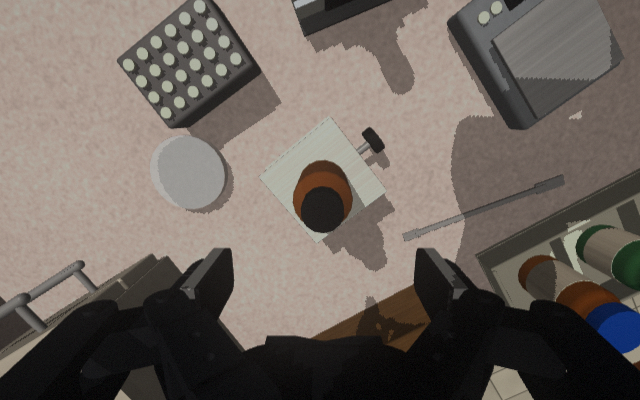

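Request:
send_rows(
  rows="1 2 0 -0.1 0;1 4 0 -0.1 0;1 6.5 0 -0.1 0;1 8.5 0 -0.1 0;1 10 0 -0.1 0;1 10.5 0 -0.1 0;1 10.5 0 -0.1 0;0.3 10.5 0 -0.1 0;0.3 10.5 0 -0.1 0;0.3 10.5 0 -0.1 0;0.3 10.5 0 -0.1 0;0.3 10.5 0 -0.1 0",
  grip_force=40,
)

```text
time_s: 11.2
eef_pos: [631.9, -276.0, 94.7]
ee_rot: [0.618, -0.346, 0.617, 0.343]
force: [-0.9, 3.7, 10.3]
grip_width: 0.379
```

Request:
send_rows(
  rows="0.3 0 0 0 0;0.3 0 0 0 0;0.3 -0.5 0 0 0;0.3 -1.5 0 0 0;0.3 -3 0 0 0;0.3 -4 0 0 0;0.3 -4 0 0 0;0.3 -4 0 0 0",
)

```text
time_s: 12.0
eef_pos: [630.6, -275.9, 131.6]
ee_rot: [0.617, -0.344, 0.618, 0.345]
force: [-0.4, 0.6, -1.1]
grip_width: 0.377
```

```bash
python3 - <<'E'
from h import *
go(638.5,-11.5,130)
p=capture('wrist'); save(p,'w4')
q=capture('scene'); save(q,'s4');print([(np.round(d['location'],1),d['confidence']) for d in nets.spot_point(q,'amber_bottle')[:2]])
E
```

```text
t 12.0 pos [ 630.6 -275.9  131.6] yaw 58.3 shift cm [ 0.16 13.22 22.91] turn None grip 0.377 F [-0.4  0.6 -1.1] j6 -1.6
[(array([ 627.9, -271.3,   82.2]), 0.59)]
```

View pics/s4.png

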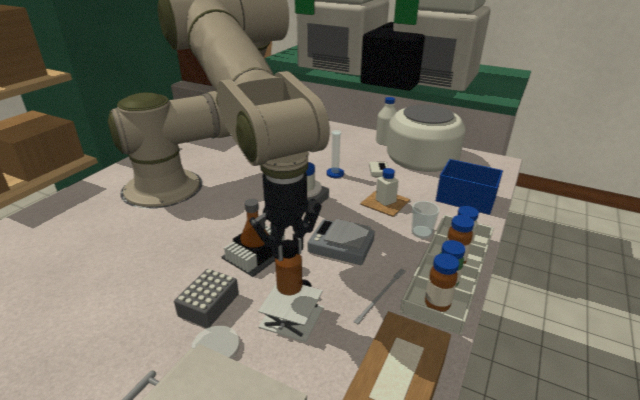

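```bash
python3 - <<'E'
import cv2
a=cv2.imread('pics/s4.png')[190:320,230:350];a=cv2.resize(a,None,fx=4,fy=4,interpolation=2);cv2.imwrite('pics/s4z.png',a)
E
```

```text
(no output)
```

View pics/s4z.png

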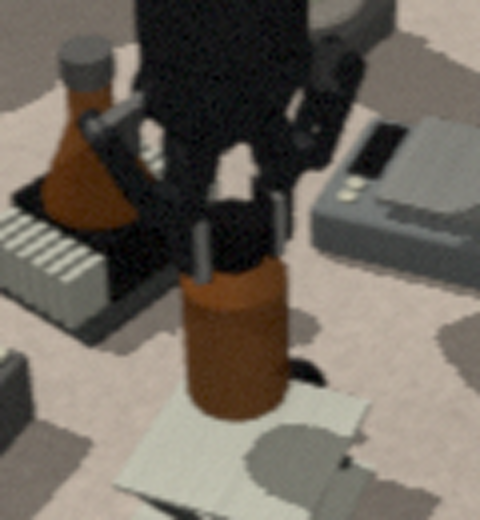

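View pics/w4.png

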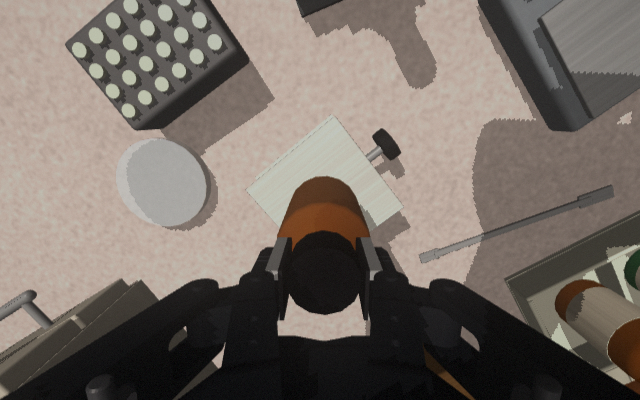

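```bash
python3 - <<'E'
from h import *
p=capture('wrist');M=np.linalg.inv(p['mount']);K=p['intrinsics']
print(p['mount'].round(2),K.round(1))
for hz in(16.5,23,26):
  for x in(0,-10,-20,-30,-40):
    for y in (-11,11):
        c=M@[x,y,hz,1];u=K@c[:3];d=M@[x,y,-hz,1];w=K@d[:3];print(hz,x,y,(u[:2]/u[2]).round(),(w[:2]/w[2]).round())
E
```

```text
[[  -0.     -0.27    0.96 -177.05]
 [  -0.     -0.96   -0.27   67.12]
 [   1.     -0.      0.      0.59]
 [   0.      0.      0.      1.  ]] [[303.9   0.  323.4]
 [  0.  303.9 200.8]
 [  0.    0.    1. ]]
16.5 0 -11 [349. 245.] [296. 246.]
16.5 0 11 [349. 212.] [295. 212.]
16.5 -10 -11 [350. 252.] [295. 252.]
16.5 -10 11 [351. 217.] [294. 217.]
16.5 -20 -11 [351. 260.] [293. 260.]
16.5 -20 11 [352. 223.] [292. 223.]
16.5 -30 -11 [353. 268.] [291. 268.]
16.5 -30 11 [354. 230.] [290. 230.]
16.5 -40 -11 [355. 278.] [289. 278.]
16.5 -40 11 [356. 237.] [288. 237.]
23 0 -11 [359. 245.] [286. 246.]
23 0 11 [360. 212.] [285. 212.]
23 -10 -11 [361. 252.] [284. 252.]
23 -10 11 [362. 217.] [283. 217.]
23 -20 -11 [363. 260.] [282. 260.]
23 -20 11 [364. 223.] [280. 223.]
23 -30 -11 [365. 268.] [279. 268.]
23 -30 11 [367. 230.] [277. 230.]
23 -40 -11 [368. 278.] [276. 278.]
23 -40 11 [370. 237.] [275. 237.]
26 0 -11 [364. 245.] [281. 246.]
26 0 11 [365. 212.] [280. 212.]
26 -10 -11 [366. 252.] [279. 252.]
26 -10 11 [367. 217.] [277. 217.]
26 -20 -11 [368. 260.] [276. 260.]
26 -20 11 [370. 223.] [275. 223.]
26 -30 -11 [371. 268.] [274. 268.]
26 -30 11 [373. 230.] [272. 230.]
26 -40 -11 [374. 278.] [270. 278.]
26 -40 11 [376. 237.] [268. 237.]
```

Request:
send_rows(
  rows="0.3 0 0.6 1 0;0.3 0 1.8 3.1 0;0.3 0 3.2 5.6 0;0.3 0 4.9 8.5 0;0.3 0 6.6 11.4 0;0.3 0 8.3 14.3 0;0.3 0 10 17.3 0;0.3 0 11.5 19.9 0;0.3 0 12.5 21.7 0;0.3 0 13.1 22.6 0;0.3 0 13.2 22.9 0;0.3 0 13.2 22.9 0",
)

```text
time_s: 13.4
eef_pos: [638.8, -12.0, 131.9]
ee_rot: [0.618, -0.344, 0.618, 0.344]
force: [-0.3, -0.5, -1.9]
grip_width: 0.378
```

```bash
python3 - <<'E'
from h import *
go(638.5,-11.5,95)
E
```

```text
t 13.4 pos [638.8 -12.  131.9] yaw 58.3 shift cm [3.69 0.05 0.03] turn None grip 0.378 F [-0.3 -0.5 -1.9] j6 -1.22
```

Request:
send_rows(
  rows="0.3 0.8 0 0 0;0.3 1.8 0 0 0;0.3 2.6 0 0 0;0.3 3 0 0 0;0.3 3.3 0 0 0;0.3 3.5 0 0 0;0.3 3.5 0 0 0",
)

```text
time_s: 14.1
eef_pos: [638.8, -11.8, 96.8]
ee_rot: [0.618, -0.344, 0.618, 0.344]
force: [-0.3, 0.6, -2.7]
grip_width: 0.376
```

Request:
send_rows(
  rows="0.3 0.1 0 0 0;0.3 0.1 0 0 0;0.3 0.2 0 0 0;0.3 0.2 0 0 0",
)

```text
time_s: 14.5
eef_pos: [638.8, -11.8, 95.0]
ee_rot: [0.618, -0.344, 0.617, 0.344]
force: [-0.1, 0.0, -1.6]
grip_width: 0.376
```

Request:
send_rows(
  rows="0.3 0.1 0 0 0;0.3 0.1 0 0 0;0.3 0.2 0 0 0;0.3 0.2 0 0 0",
)

```text
time_s: 14.9
eef_pos: [639.3, -11.9, 94.9]
ee_rot: [0.618, -0.345, 0.617, 0.344]
force: [-3.5, 0.8, 10.3]
grip_width: 0.375
```

Request:
send_rows(
  rows="0.3 -0.1 0 0 0;0.6 -0.1 0 0 0;1 -0.1 0 0 0;1 -0.1 0 0 0;1 -0.1 0 0 0;1 -0.1 0 0 0;1 -2 0 0 0;1 -5 0 0 0;1 -8 0 0 0;1 -10 0 0 0;1 -10 0 0 0",
)

```text
time_s: 16.0
eef_pos: [639.9, -12.0, 196.0]
ee_rot: [0.619, -0.346, 0.616, 0.343]
force: [0.4, 0.2, 0.3]
grip_width: 1.003
```

```bash
python3 - <<'E'
from h import *
for c in('scene','top'):
  q=capture(c); save(q,'a5'+c);
  for n in('amber_bottle','square_bottle','balance'):print(n,[(np.round(d['location'],1),round(d['confidence'],2)) for d in nets.spot_point(q,n)[:1]])
go(652,240,195)
E
```

```text
amber_bottle [(array([636.7,  -7.9,  47.2]), 0.96)]
square_bottle [(array([ 635.3, -273.5,    2.9]), 0.6)]
balance [(array([ 6.411e+02, -1.140e+01, -3.000e-01]), 0.73)]
amber_bottle []
square_bottle [(array([650.5, 239.1,   6.2]), 0.63)]
balance [(array([ 448. , -139.6,   -1.1]), 0.44)]
t 16.4 pos [638.6 -11.8 192.1] yaw 58.3 shift cm [-0.29 12.09 22.13] turn None grip 1.002 F [0.2 1.2 0.6] j6 -1.22
```

View pics/a5scene.png

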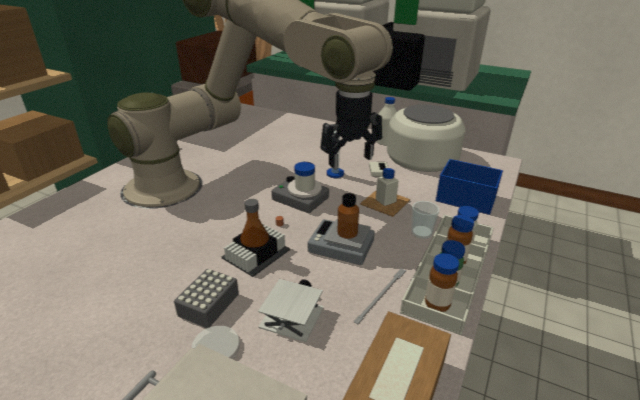

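The amber bottle stands upright on the pan. Next is the square bottle on the mat.

Request:
send_rows(
  rows="1 -0.2 1 1.8 0;1 -0.2 2.5 4.5 0;1 -0.2 4.5 8.2 0;1 -0.2 6.5 12 0;1 -0.2 8.5 15.7 0;1 -0.2 10.5 19.3 0;1 -0.2 11.7 21.5 0;1 -0.2 12.1 22.1 0;1 -0.2 12.1 22.1 0;1 2 12.1 22.1 0;1 4 12.1 22.1 0;1 4 12.1 22.1 0",
)

```text
time_s: 17.6
eef_pos: [651.0, 237.8, 149.9]
ee_rot: [0.616, -0.343, 0.62, 0.344]
force: [-0.4, -0.2, -1.6]
grip_width: 1.002
```

```bash
python3 - <<'E'
from h import *
go(652,240.3,48)
p=capture('wrist'); save(p,'w6')
E
```

```text
t 17.6 pos [651.  237.8 149.9] yaw 58.2 shift cm [1.019e+01 1.000e-02 3.100e-01] turn None grip 1.002 F [-0.4 -0.2 -1.6] j6 -0.83
```

View pics/w6.png

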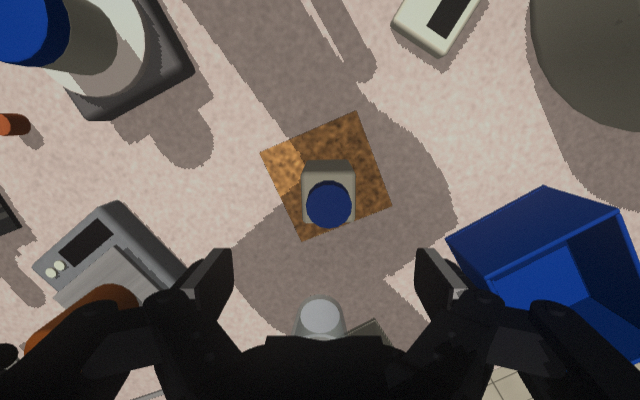

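Request:
send_rows(
  rows="1 2 0 0.1 0;1 4.5 0 0.2 0;1 7 0 0.2 0;1 9 0 0.2 0;1 10 0 0.2 0;1 10.1 0 0.2 0;0.3 10.1 0 0.2 0;0.3 10.1 0 0.2 0;0.3 10.1 0 0.2 0;0.3 10.1 0 0.2 0;0.3 10.1 0 0.2 0;0.3 10.1 0 0.2 0",
)

```text
time_s: 18.85
eef_pos: [653.4, 241.5, 52.9]
ee_rot: [0.618, -0.345, 0.617, 0.344]
force: [-1.5, -0.7, 4.9]
grip_width: 0.394
```

Request:
send_rows(
  rows="0.3 0 0 0 0;0.3 -0.5 0 0 0;0.3 -2 0 0 0;0.3 -5 0 0 0;0.3 -9 0 0 0;0.3 -13 0 0 0;0.3 -17 0 0 0;0.3 -20 0 0 0;0.3 -20.5 0 0 0;0.3 -20.5 0 0 0",
)

```text
time_s: 19.85
eef_pos: [653.1, 241.6, 257.4]
ee_rot: [0.618, -0.345, 0.617, 0.344]
force: [-0.8, 0.1, -1.4]
grip_width: 0.394
```

```bash
python3 - <<'E'
from h import *
go(631,-274,250)
E
```

```text
t 19.85 pos [653.1 241.6 257.4] yaw 58.3 shift cm [  0.72 -25.21 -45.02] turn None grip 0.394 F [-0.8  0.1 -1.4] j6 -0.83
```

Request:
send_rows(
  rows="0.3 0 -0.5 -0.9 0;0.3 0 -1.5 -2.7 0;0.3 0 -3 -5.4 0;0.3 0 -4.8 -8.6 0;0.3 0 -6.6 -11.8 0;0.3 0 -8.4 -15 0;0.3 0 -10.2 -18.2 0;0.3 0 -12 -21.4 0;0.3 0 -13.8 -24.6 0;0.3 0 -15.6 -27.9 0;0.3 0 -17.4 -31.1 0;0.3 0 -19.2 -34.3 0",
)

```text
time_s: 21.05
eef_pos: [634.9, -153.1, 255.0]
ee_rot: [0.617, -0.343, 0.618, 0.345]
force: [0.3, 0.2, -0.9]
grip_width: 0.392
```

Request:
send_rows(
  rows="0.3 0 -1.8 -3.2 0;0.3 0 -3.4 -6.1 0;0.3 0 -4.8 -8.6 0;0.3 0 -5.7 -10.2 0;0.3 0 -6 -10.7 0;0.3 0 -6 -10.7 0;0.3 0 -6 -10.7 0",
)

```text
time_s: 21.75
eef_pos: [630.9, -272.8, 256.5]
ee_rot: [0.617, -0.344, 0.618, 0.345]
force: [-0.7, 1.1, -1.3]
grip_width: 0.393
```

```bash
python3 - <<'E'
from h import *
go(631,-274,98)
E
```

```text
t 21.75 pos [ 630.9 -272.8  256.5] yaw 58.3 shift cm [15.84 -0.09 -0.1 ] turn None grip 0.393 F [-0.7  1.1 -1.3] j6 -1.6
```

Request:
send_rows(
  rows="0.3 1 0 0 0;0.3 3 0 -0.1 0;0.3 6 0 -0.1 0;0.3 9 0 -0.1 0;0.3 12 0 -0.1 0;0.3 14 0 -0.1 0;0.3 15 0 -0.1 0;0.3 15.4 0 -0.1 0;0.3 15.6 0 -0.1 0;0.3 15.7 0 -0.1 0;0.3 15.8 0 -0.1 0;0.3 15.8 0 -0.1 0",
)

```text
time_s: 22.95
eef_pos: [630.6, -274.7, 99.4]
ee_rot: [0.618, -0.345, 0.617, 0.344]
force: [-0.7, -0.2, -0.5]
grip_width: 0.393
```

Request:
send_rows(
  rows="0.3 0.1 0 0 0;0.3 0.1 0 0 0;0.3 0.1 0 0 0",
)

```text
time_s: 23.25
eef_pos: [630.4, -274.7, 97.9]
ee_rot: [0.618, -0.344, 0.618, 0.344]
force: [0.0, 0.4, -1.4]
grip_width: 0.39
```

Request:
send_rows(
  rows="0.3 0.1 0 0 0;0.3 0.1 0 0 0;0.3 0.2 0 0 0;0.3 0.2 0 0 0",
)

```text
time_s: 23.65
eef_pos: [630.7, -274.9, 97.0]
ee_rot: [0.618, -0.345, 0.617, 0.344]
force: [-1.4, 0.6, 4.3]
grip_width: 0.397
```

Contact, so I'm releasing and rising.

Request:
send_rows(
  rows="0.6 0 0 0 0;1 0 0 0 0;1 0 0 0 0;1 0 0 0 0;1 0 0 0 0;1 -2 0 0 0;1 -5 0 0 0;1 -8 0 0 0;1 -10 0 0 0;1 -10 0 0 0;1 -10 0 0 0",
)

```text
time_s: 24.75
eef_pos: [630.3, -274.5, 195.2]
ee_rot: [0.617, -0.344, 0.618, 0.345]
force: [-0.2, 0.6, -0.6]
grip_width: 1.005
```

```bash
python3 - <<'E'
from h import *
for c in('scene','top'):
  q=capture(c); save(q,'a7'+c);
  for n in('amber_bottle','square_bottle','balance','jack'):print(n,[(np.round(d['location'],1),round(d['confidence'],2)) for d in nets.spot_point(q,n)[:1]])
go(435.5,137,155)
E
```

```text
amber_bottle [(array([635.4,  -9.8,  47. ]), 0.79)]
square_bottle [(array([ 630.9, -275.2,   53.3]), 0.57)]
balance [(array([ 6.405e+02, -1.220e+01,  4.000e-01]), 0.64)]
jack [(array([ 6.366e+02, -2.748e+02, -1.000e-01]), 0.67)]
amber_bottle [(array([640.2, -11.7,  44.2]), 0.74)]
square_bottle [(array([ 625.5, -275. ,   53.3]), 0.79)]
balance [(array([ 6.358e+02, -1.220e+01,  1.000e-01]), 0.74)]
jack []
t 25.25 pos [ 630.4 -274.6  195.7] yaw 58.3 shift cm [ 4.08 38.21 24.78] turn None grip 1.001 F [ 0.1 -0.4 -0.5] j6 -1.6
```

View pics/a7scene.png

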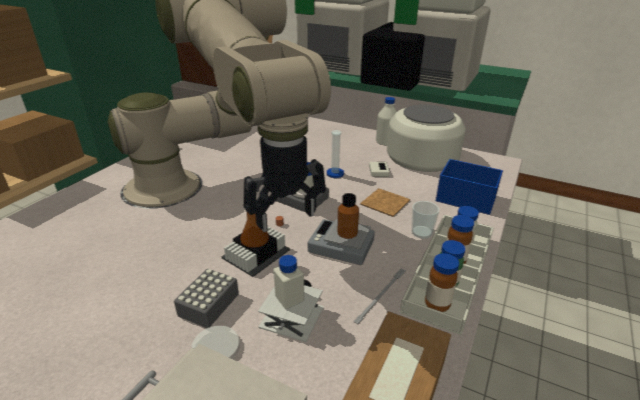

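Request:
send_rows(
  rows="1 0 1.5 1 0;1 0 4.5 2.9 0;1 0 8 5.2 0;1 0 11.5 7.5 0;1 0 15 9.7 0;1 0 18.5 12 0;1 0 22 14.3 0;1 0 25.5 16.5 0;1 0 29 18.8 0;1 0 32.5 21 0;1 0 35.5 23 0;1 0 37.5 24.3 0",
)

```text
time_s: 26.45
eef_pos: [438.0, 131.0, 196.2]
ee_rot: [0.618, -0.345, 0.617, 0.345]
force: [0.3, -0.5, 0.7]
grip_width: 0.999
```

Request:
send_rows(
  rows="1 0 0.7 0.5 0;1 0 0.7 0.5 0;1 2 0.7 0.5 0;1 4 0.7 0.5 0;1 4 0.7 0.5 0",
)

```text
time_s: 26.95
eef_pos: [435.1, 136.0, 153.9]
ee_rot: [0.616, -0.343, 0.619, 0.345]
force: [-0.6, 0.4, -0.3]
grip_width: 0.998
```

```bash
python3 - <<'E'
from h import *
go(435.5,137,58)
p=capture('wrist'); save(p,'w8')
E
```

```text
t 26.95 pos [435.1 136.  153.9] yaw 58.2 shift cm [ 9.59 -0.01  0.14] turn None grip 0.998 F [-0.6  0.4 -0.3] j6 -0.97
```

View pics/w8.png

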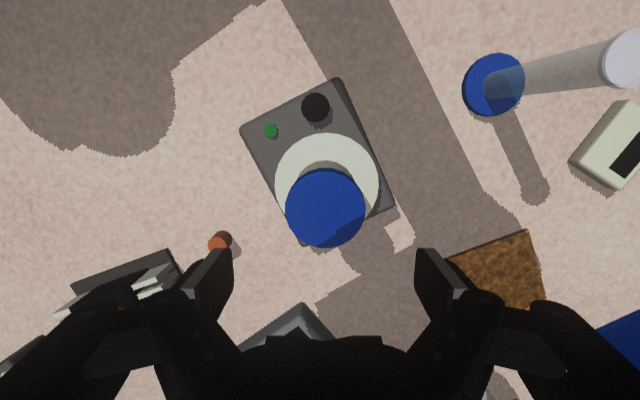

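Request:
send_rows(
  rows="1 2 0 0.1 0;1 4 0 0.1 0;1 6 0 0.1 0;1 7.5 0 0.1 0;1 8.5 0 0.1 0;1 9 0 0.1 0;1 9 0 0.1 0",
)

```text
time_s: 27.7
eef_pos: [436.6, 137.8, 66.1]
ee_rot: [0.618, -0.344, 0.618, 0.344]
force: [-0.7, -1.0, 0.1]
grip_width: 1.002
```

```bash
python3 - <<'E'
from h import *
go(435.5,137,58)
p=capture('wrist'); save(p,'w9')
p=capture('scene'); x=cv2.resize(p['pixels'][120:230,240:360],None,fx=5,fy=5,interpolation=2); cv2.imwrite('pics/s9.png',x[:,:,::-1])
E
```

```text
t 27.7 pos [436.6 137.8  66.1] yaw 58.3 shift cm [ 0.81  0.05 -0.12] turn None grip 1.002 F [-0.7 -1.   0.1] j6 -0.97
```

View pics/s9.png

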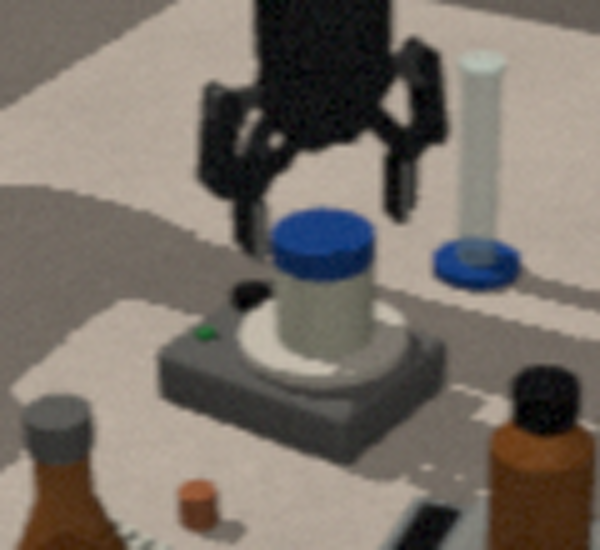

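View pics/w9.png

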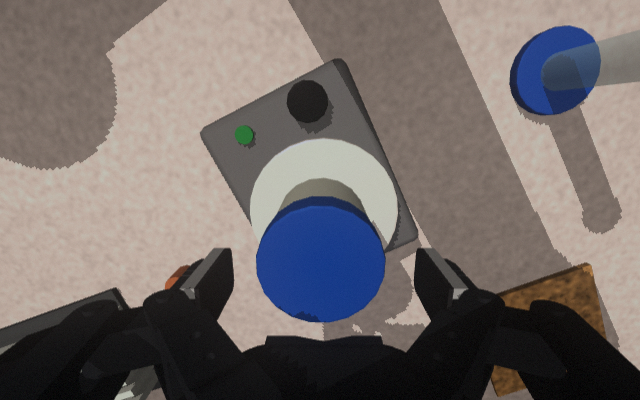

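Request:
send_rows(
  rows="1 0.5 0 -0.1 0;1 1 0 -0.1 0;1 1.1 0 -0.1 0;1 1.1 0 -0.1 0;0.5 1.1 0 -0.1 0;0.5 1.1 0 -0.1 0;0.5 1.1 0 -0.1 0;0.5 1.1 0 -0.1 0;0.5 1.1 0 -0.1 0",
  grip_force=50,
)

```text
time_s: 28.7
eef_pos: [435.9, 137.1, 55.3]
ee_rot: [0.618, -0.345, 0.617, 0.344]
force: [-2.1, -0.1, 5.4]
grip_width: 0.691
```

Request:
send_rows(
  rows="0.5 0 0 0 0;0.5 -0.5 0 0 0;0.5 -1.5 0 0 0;0.5 -3 0 0 0;0.5 -4.5 0 0 0;0.5 -6 0 0 0;0.5 -6 0 0 0",
)

```text
time_s: 29.4
eef_pos: [436.8, 137.2, 116.9]
ee_rot: [0.619, -0.345, 0.616, 0.344]
force: [0.3, -0.4, -1.8]
grip_width: 0.687
```

```bash
python3 - <<'E'
from h import *
go(652,240,117)
p=capture('scene'); x=cv2.resize(p['pixels'][120:230,240:360],None,fx=5,fy=5,interpolation=2); cv2.imwrite('pics/s10.png',x[:,:,::-1])
E
```

```text
t 29.4 pos [436.8 137.2 116.9] yaw 58.3 shift cm [  0.08 -12.91  20.05] turn None grip 0.687 F [ 0.3 -0.4 -1.8] j6 -0.97
```

View pics/s10.png

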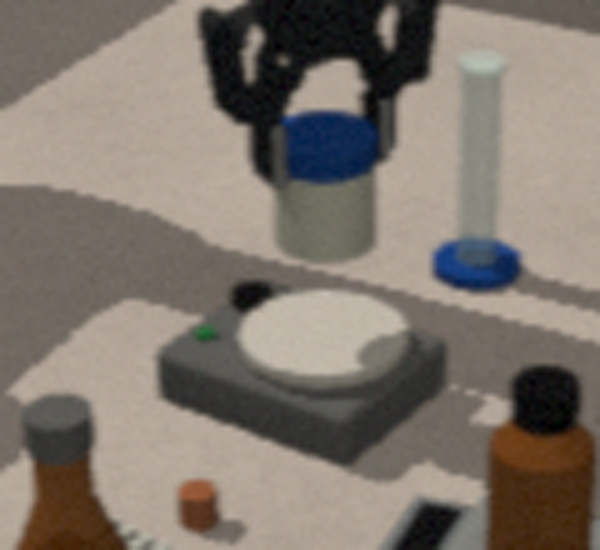

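The jar hangs level, held by its lid. I'm moving it to the mat.

Request:
send_rows(
  rows="0.5 0 -0.5 0.8 0;0.5 0 -1.6 2.5 0;0.5 0 -3 4.7 0;0.5 0 -4.6 7.2 0;0.5 0 -6.2 9.7 0;0.5 0 -7.8 12.2 0;0.5 0 -9.4 14.7 0;0.5 0 -10.9 17 0;0.5 0 -12 18.7 0;0.5 0 -12.7 19.8 0;0.5 0 -12.9 20.1 0;0.5 0 -12.9 20.1 0",
)

```text
time_s: 30.65
eef_pos: [650.9, 240.5, 113.5]
ee_rot: [0.617, -0.344, 0.618, 0.345]
force: [0.8, 0.0, -2.4]
grip_width: 0.684
```

Request:
send_rows(
  rows="0.5 1 0 0 0;0.5 3 0 0 0;0.5 5.5 0 0 0;0.5 8 0 0 0;0.5 9.5 0 0 0;0.5 10.1 0 0 0;0.5 10.4 0 0 0;0.5 10.5 0 0 0;0.5 10.5 0 0 0",
)

```text
time_s: 31.55
eef_pos: [651.8, 240.4, 11.4]
ee_rot: [0.618, -0.345, 0.617, 0.344]
force: [-3.2, -1.4, 3.8]
grip_width: 0.685
```

Request:
send_rows(
  rows="0.8 0 0 0 0;1 0 0 0 0;1 0 0 0 0;1 0 0 0 0;1 -2 0 0 0;1 -5 0 0 0;1 -9 0 0 0;1 -13 0 0 0;1 -17 0 0 0;1 -18.5 0 0 0;1 -18.5 0 0 0",
)

```text
time_s: 32.65
eef_pos: [652.0, 240.5, 197.7]
ee_rot: [0.619, -0.345, 0.616, 0.344]
force: [1.0, -0.7, -0.4]
grip_width: 1.002
```

```bash
python3 - <<'E'
from h import *
for c in('scene','top'):
  q=capture(c);
  for n in('jar','flask'):print(n,[(np.round(d['location'],1),round(d['confidence'],2)) for d in nets.spot_point(q,n)[:1]])
save(q,'t11')
go(450.5,-141,190)
E
```

```text
jar [(array([652.1, 240.5,   4.5]), 0.76)]
flask [(array([ 449.1, -140. ,   50.2]), 0.97)]
jar [(array([657.1, 243.6,   7.4]), 0.62)]
flask [(array([ 447. , -140.3,   51.1]), 0.9)]
t 32.95 pos [650.7 240.2 193.3] yaw 58.3 shift cm [  0.4   -3.   -42.96] turn None grip 1.004 F [0.2 0.  0.3] j6 -0.83
```

View pics/t11.png

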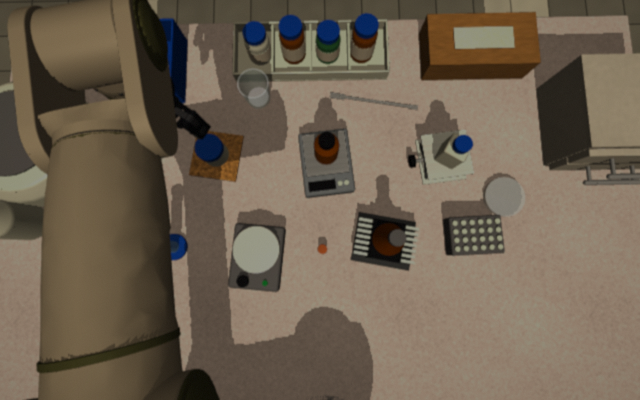

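Request:
send_rows(
  rows="1 0 -0.2 -2 0;1 0 -0.4 -5.5 0;1 0 -0.6 -9.5 0;1 0 -0.9 -13.5 0;1 0 -1.2 -17.5 0;1 0 -1.5 -21.5 0;1 0 -1.8 -25.5 0;1 0 -2.1 -29.5 0;1 0 -2.4 -33.5 0;1 0 -2.7 -37.5 0;1 0 -3 -41 0;1 0 -3 -42.9 0",
)

```text
time_s: 34.15
eef_pos: [449.9, -142.3, 194.4]
ee_rot: [0.618, -0.344, 0.618, 0.344]
force: [0.4, 0.1, -0.2]
grip_width: 1.0
```

Request:
send_rows(
  rows="1 0 0 0 0;1 2 0 0 0;1 3 0 0 0;1 3 0 0 0",
)

```text
time_s: 34.55
eef_pos: [450.8, -139.4, 163.5]
ee_rot: [0.617, -0.344, 0.618, 0.346]
force: [0.3, 0.9, -0.1]
grip_width: 0.995
```

```bash
python3 - <<'E'
from h import *
go(449.5,-140.5,90)
p=capture('wrist'); save(p,'w12')
E
```

```text
t 34.55 pos [ 450.8 -139.4  163.5] yaw 58.3 shift cm [ 7.35  0.03 -0.16] turn None grip 0.995 F [ 0.3  0.9 -0.1] j6 -1.57
```

View pics/w12.png

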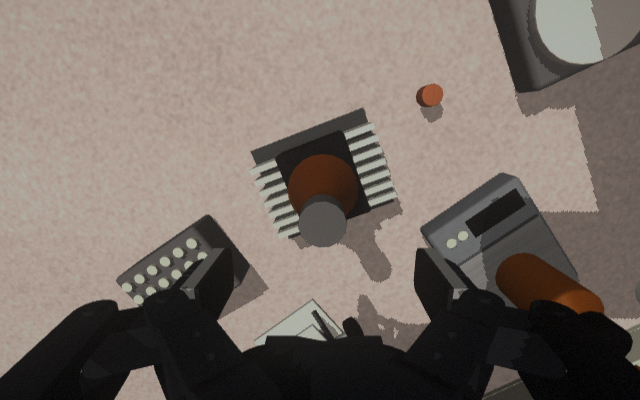

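Request:
send_rows(
  rows="1 1.5 0 -0.1 0;1 3.5 0 -0.1 0;1 5.5 0 -0.1 0;1 6.8 0 -0.1 0;1 7.2 0 -0.1 0;1 7.2 0 -0.1 0;0.2 7.2 0 -0.1 0;0.2 7.2 0 -0.1 0;0.2 7.2 0 -0.1 0;0.2 7.2 0 -0.1 0;0.2 7.2 0 -0.1 0;0.2 7.2 0 -0.1 0",
  grip_force=40,
)

```text
time_s: 35.8
eef_pos: [451.0, -141.4, 93.4]
ee_rot: [0.618, -0.345, 0.617, 0.344]
force: [0.1, 1.5, 6.6]
grip_width: 0.36
```

Request:
send_rows(
  rows="0.2 0 0 0 0;0.2 -0.5 0 0 0;0.2 -1.5 0 0 0;0.2 -3 0 0 0;0.2 -4.5 0 0 0;0.2 -6 0 0 0;0.2 -6 0 0 0",
)

```text
time_s: 36.5
eef_pos: [451.4, -141.8, 154.9]
ee_rot: [0.618, -0.346, 0.617, 0.343]
force: [0.2, -0.1, -2.1]
grip_width: 0.359
```

```bash
python3 - <<'E'
from h import *
go(432.5,139,150)
p=capture('scene'); print([(np.round(d['location'],1),d['confidence']) for d in nets.spot_point(p,'flask')[:1]])
x=cv2.resize(p['pixels'][150:280,190:320],None,fx=4,fy=4,interpolation=2); cv2.imwrite('pics/s12.png',x[:,:,::-1])
E
```

```text
t 36.5 pos [ 451.4 -141.8  154.9] yaw 58.3 shift cm [ 0.42 16.37 22.89] turn None grip 0.359 F [ 0.2 -0.1 -2.1] j6 -1.57
[(array([ 449.4, -137.6,  113.1]), 0.92)]
```

View pics/s12.png

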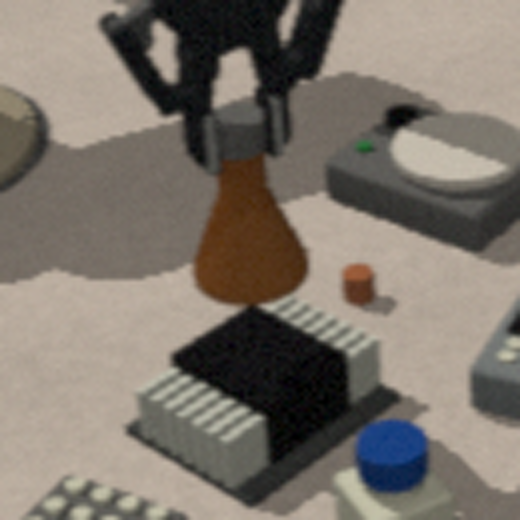

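The flask hangs straight, held by the stopper. I'm taking it to the stirrer.

Request:
send_rows(
  rows="0.2 0 0.6 0.8 0;0.2 0 1.9 2.7 0;0.2 0 3.6 5 0;0.2 0 5.5 7.7 0;0.2 0 7.5 10.5 0;0.2 0 9.5 13.3 0;0.2 0 11.5 16.1 0;0.2 0 13.4 18.7 0;0.2 0 15 21 0;0.2 0 16 22.4 0;0.2 0 16.3 22.9 0;0.2 0 16.3 22.9 0",
)

```text
time_s: 37.8
eef_pos: [431.9, 139.7, 152.4]
ee_rot: [0.617, -0.345, 0.618, 0.345]
force: [1.2, -0.9, -1.4]
grip_width: 0.365
```

```bash
python3 - <<'E'
from h import *
p=capture('top'); 
print([(np.round(d['location'],1),d['confidence']) for d in nets.spot_point(p,'stirrer')[:1]])
go(432.5,139,94)
E
```

```text
[(array([433.1, 139.6,  -2.9]), 0.64)]
t 37.9 pos [432.2 138.7 152.7] yaw 58.3 shift cm [ 5.87 -0.01  0.04] turn None grip 0.362 F [ 0.3 -0.2 -1.5] j6 -0.97
```

Request:
send_rows(
  rows="0.2 1 0 0.1 0;0.2 2.5 0 0.1 0;0.2 4 0 0.1 0;0.2 5 0 0.1 0;0.2 5.5 0 0.1 0;0.2 5.7 0 0.1 0;0.2 5.9 0 0.1 0;0.2 5.9 0 0.1 0",
)

```text
time_s: 38.7
eef_pos: [433.0, 140.1, 94.0]
ee_rot: [0.618, -0.344, 0.617, 0.344]
force: [-1.0, -0.0, -0.9]
grip_width: 0.362
```

Request:
send_rows(
  rows="0.2 0.1 0 0 0;0.2 0.1 0 0 0;0.2 0.2 0 0 0;0.2 0.2 0 0 0",
)

```text
time_s: 39.1
eef_pos: [433.7, 140.3, 93.3]
ee_rot: [0.618, -0.345, 0.617, 0.344]
force: [-1.9, 1.7, 11.8]
grip_width: 0.358
```

Request:
send_rows(
  rows="0.2 -0.1 0 0 0;0.6 -0.1 0 0 0;1 -0.1 0 0 0;1 -0.1 0 0 0;1 -0.1 0 0 0;1 -2 0 0 0;1 -5 0 0 0;1 -8 0 0 0;1 -10 0 0 0;1 -10 0 0 0;1 -10 0 0 0",
)

```text
time_s: 40.2
eef_pos: [432.6, 140.0, 191.3]
ee_rot: [0.617, -0.344, 0.618, 0.344]
force: [0.9, -1.4, -0.6]
grip_width: 0.998
```

```bash
python3 - <<'E'
from h import *
for c in('scene','top'):
  q=capture(c);save(q,'a13'+c)
  for n in('jar','flask','cooler'):print(n,[(np.round(d['location'],1),round(d['confidence'],2)) for d in nets.spot_point(q,n)[:1]])
go(653,241,190)
E
```

```text
jar [(array([648. , 239.6,   6.6]), 0.65)]
flask [(array([434.2, 144.4,  50.1]), 0.83)]
cooler [(array([ 446. , -136.8,   -3. ]), 0.81)]
jar [(array([656.4, 244.3,   7. ]), 0.64)]
flask [(array([428.6, 140.4,  49.5]), 0.54)]
cooler [(array([ 448.4, -138.6,   -6.3]), 0.71)]
t 40.6 pos [432.7 140.1 191.5] yaw 58.3 shift cm [  0.14 -13.43  20.16] turn None grip 1.0 F [0.2 0.2 0.8] j6 -0.96
```

View pics/a13scene.png

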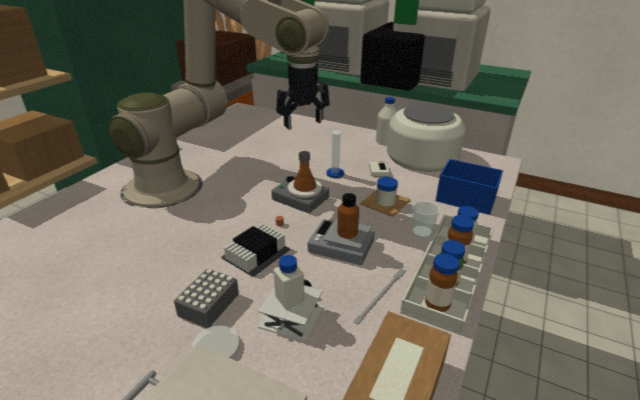

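Request:
send_rows(
  rows="1 0 -0.8 1.2 0;1 0 -2.4 3.6 0;1 0 -4.4 6.6 0;1 0 -6.4 9.6 0;1 0 -8.4 12.6 0;1 0 -10.4 15.6 0;1 0 -12.2 18.3 0;1 0 -13.3 20 0;1 0 -13.3 20.1 0;1 4 -13.3 20.1 0;1 8 -13.3 20.1 0;1 8 -13.3 20.1 0",
)

```text
time_s: 41.8
eef_pos: [648.4, 240.4, 106.1]
ee_rot: [0.614, -0.343, 0.621, 0.346]
force: [-0.4, 0.4, -0.9]
grip_width: 0.998
```

Request:
send_rows(
  rows="1 0 0 0 0",
)

```text
time_s: 41.9
eef_pos: [651.6, 241.1, 113.1]
ee_rot: [0.618, -0.344, 0.617, 0.344]
force: [-0.1, 0.2, 0.6]
grip_width: 0.999
```

```bash
python3 - <<'E'
from h import *
go(652,240.4,11.5)
p=capture('wrist'); save(p,'w14')
E
```

```text
t 41.9 pos [651.6 241.1 113.1] yaw 58.3 shift cm [10.16 -0.06 -0.04] turn None grip 0.999 F [-0.1  0.2  0.6] j6 -0.83
```

View pics/w14.png

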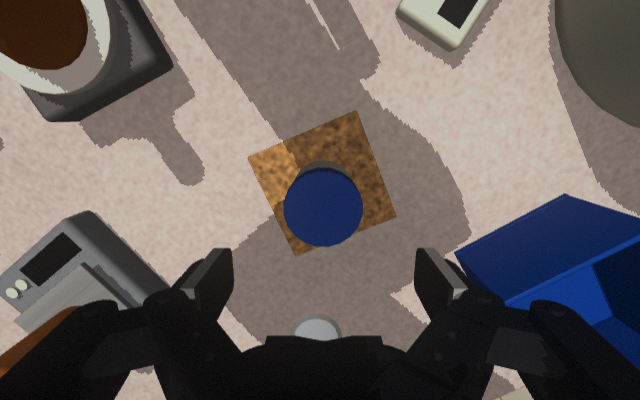

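The lid (323,208) is centred between the fingers. I'm descending and gripping.

Request:
send_rows(
  rows="1 2 0 0 0;1 4.5 0 0 0;1 7 0 0 0;1 9 0 0 0;1 10 0 0 0;1 10.2 0 0 0;1 10.2 0 0 0;0.5 10.2 0 0 0;0.5 10.2 0 0 0;0.5 10.2 0 0 0;0.5 10.2 0 0 0;0.5 10.2 0 0 0",
  grip_force=50,
)

```text
time_s: 43.15
eef_pos: [652.5, 241.4, 11.5]
ee_rot: [0.618, -0.345, 0.617, 0.344]
force: [0.5, 0.2, 6.6]
grip_width: 0.683
```

Request:
send_rows(
  rows="0.5 0 0 0 0;0.5 -0.5 0 0 0;0.5 -2 0 0 0;0.5 -4 0 0 0;0.5 -7 0 0 0;0.5 -10 0 0 0;0.5 -13 0 0 0;0.5 -15 0 0 0;0.5 -15.5 0 0 0;0.5 -15.5 0 0 0",
)

```text
time_s: 44.15
eef_pos: [651.7, 241.2, 165.5]
ee_rot: [0.618, -0.345, 0.617, 0.344]
force: [-0.5, -0.9, -2.8]
grip_width: 0.684
```

```bash
python3 - <<'E'
from h import *
go(448.5,-139,166)
q=capture('scene');print([(np.round(d['location'],1),round(d['confidence'],2)) for d in nets.spot_point(q,'jar')[:1]])
E
```

```text
t 44.15 pos [651.7 241.2 165.5] yaw 58.3 shift cm [ -0.07  -2.69 -43.03] turn None grip 0.684 F [-0.5 -0.9 -2.8] j6 -0.83
[(array([649.5, 239.8, 159.6]), 0.84)]
```

Request:
send_rows(
  rows="0.5 0 -0.1 -1 0;0.5 0 -0.2 -3 0;0.5 0 -0.4 -6 0;0.5 0 -0.6 -9.5 0;0.5 0 -0.8 -13 0;0.5 0 -1 -16.5 0;0.5 0 -1.3 -20 0;0.5 0 -1.5 -23.5 0;0.5 0 -1.7 -27 0;0.5 0 -1.9 -30.5 0;0.5 0 -2.1 -34 0;0.5 0 -2.3 -37 0",
)

```text
time_s: 45.45
eef_pos: [475.2, -86.7, 163.8]
ee_rot: [0.617, -0.344, 0.618, 0.345]
force: [0.2, 0.8, -2.0]
grip_width: 0.688
```

Request:
send_rows(
  rows="0.5 0 -0.2 -2.5 0;0.5 0 -0.3 -4.5 0;0.5 0 -0.4 -5.7 0;0.5 0 -0.4 -6 0;0.5 0 -0.4 -6 0;0.5 0 -0.4 -6 0",
)

```text
time_s: 46.05
eef_pos: [448.9, -138.2, 164.7]
ee_rot: [0.617, -0.344, 0.617, 0.345]
force: [0.5, 0.1, -2.1]
grip_width: 0.684
```

```bash
python3 - <<'E'
from h import *
go(448.5,-139,55.5)
a=cv2.imread('pics/a13top.png')[195:285,340:430];cv2.imwrite('pics/c.png',cv2.resize(a,None,fx=6,fy=6,interpolation=2))
E
```

```text
t 46.05 pos [ 448.9 -138.2  164.7] yaw 58.3 shift cm [ 1.092e+01 -1.000e-02 -9.000e-02] turn None grip 0.684 F [ 0.5  0.1 -2.1] j6 -1.57
```

View pics/c.png

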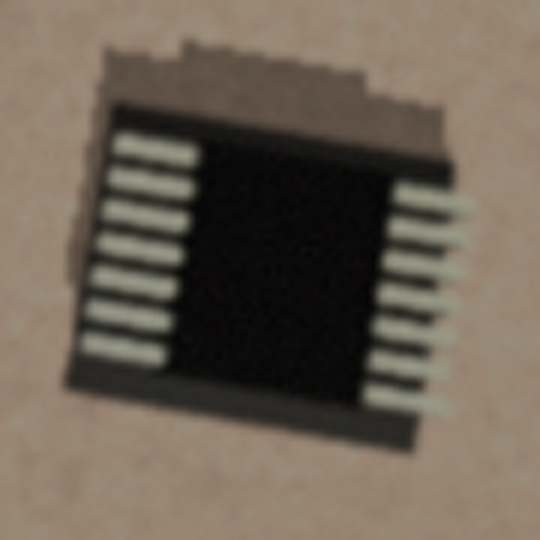

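```bash
python3 - <<'E'
import numpy as np
d=np.load('top.npz')
def pl(u,z):
    R=d['V'][:3,:3];C=-R.T@d['V'][:3,3];r=R.T@np.linalg.inv(d['K'])@np.r_[u,1];return C+r*(z-C[2])/r[2]
c=[pl(np.array(u)/6+[340,195],50) for u in((203,140),(397,170),(360,405),(167,375))];print(np.mean(c,0),np.round(c))
E
```

```text
[ 448.00675351 -138.1932972    50.        ] [[ 495. -112.   50.]
 [ 483. -180.   50.]
 [ 401. -164.   50.]
 [ 413.  -97.   50.]]
```

The black top's centre is (448, -138). The size comes out at 83 x 69, which fits. I'm lowering the jar.

Request:
send_rows(
  rows="0.5 1 0 0 0;0.5 3 0 0 0;0.5 5.5 0 0 0;0.5 8 0 0 0;0.5 9.7 0 0 0;0.5 10.4 0 0 0;0.5 10.7 0 0 0;0.5 10.9 0 0 0;0.5 10.9 0 0 0",
)

```text
time_s: 46.95
eef_pos: [449.0, -138.9, 56.3]
ee_rot: [0.618, -0.345, 0.617, 0.344]
force: [-0.3, 1.3, -1.6]
grip_width: 0.684
```

Request:
send_rows(
  rows="0.5 0.1 0 0 0;0.5 0.1 0 0 0;0.5 0.1 0 0 0",
)

```text
time_s: 47.25
eef_pos: [449.0, -139.0, 55.5]
ee_rot: [0.618, -0.345, 0.617, 0.344]
force: [-0.2, -0.2, 3.8]
grip_width: 0.681
```

Request:
send_rows(
  rows="0.8 0 0 0 0;1 0 0 0 0;1 0 0 0 0;1 0 0 0 0;1 0 0 0 0;1 -2 0 0 0;1 -5 0 0 0;1 -9 0 0 0;1 -13 0 0 0;1 -17 0 0 0;1 -19 0 0 0;1 -19 0 0 0",
)

```text
time_s: 48.45
eef_pos: [449.6, -139.4, 247.6]
ee_rot: [0.618, -0.346, 0.617, 0.343]
force: [-0.8, 0.1, -0.8]
grip_width: 1.002
```

Request:
send_rows(
  rows="1 0 4 0 0;1 0 8 0 0;1 0 12 0 0;1 0 16 0 0;1 0 16 0 0",
)

```text
time_s: 48.95
eef_pos: [309.8, -52.8, 244.1]
ee_rot: [0.617, -0.344, 0.618, 0.345]
force: [0.8, -0.2, 0.6]
grip_width: 1.001
```

```bash
python3 - <<'E'
from h import *
for c in('scene','top'):
  q=capture(c);save(q,'z'+c)
  for n in('jar','flask','amber_bottle','square_bottle','cylinder'):print(n,[(np.round(d['location'],1),round(d['confidence'],2)) for d in nets.spot_point(q,n)[:1]])
go(448,-139,200)
x=cv2.resize(q['pixels'][110:280,140:490],None,fx=2.25,fy=2.25,interpolation=2); cv2.imwrite('pics/zt.png',x[:,:,::-1])
E
```

```text
jar [(array([ 448.7, -140.6,   47.6]), 0.71)]
flask [(array([436.3, 144.9,  49.9]), 0.59)]
amber_bottle [(array([636.5,  -9.9,  49.4]), 0.8)]
square_bottle [(array([641. , -13.8,   3.4]), 0.27)]
cylinder [(array([ 4.406e+02,  3.331e+02, -2.000e-01]), 0.59)]
jar [(array([ 455.2, -137.2,   49.6]), 0.74)]
flask [(array([432.3, 142.3,  52.4]), 0.62)]
amber_bottle [(array([639.2, -14.8,  43.2]), 0.96)]
square_bottle [(array([ 626.6, -276.9,   50.5]), 0.92)]
cylinder [(array([440.4, 332.3,   0.8]), 0.91)]
t 49.55 pos [312.6 -54.8 244.8] yaw 58.3 shift cm [  4.47 -15.94  -0.04] turn None grip 1.003 F [-0.   0.8 -0.2] j6 -1.57
```

View pics/zscene.png

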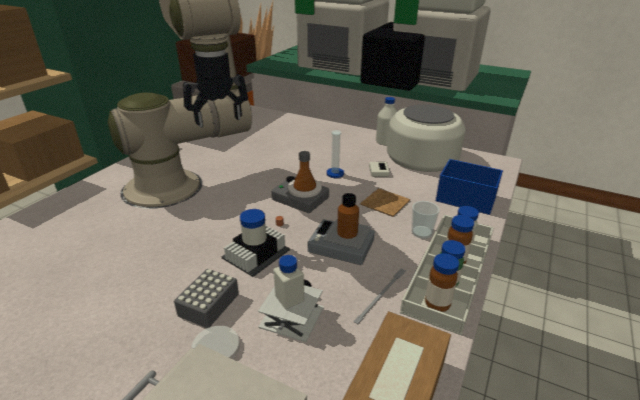

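View pics/zt.png

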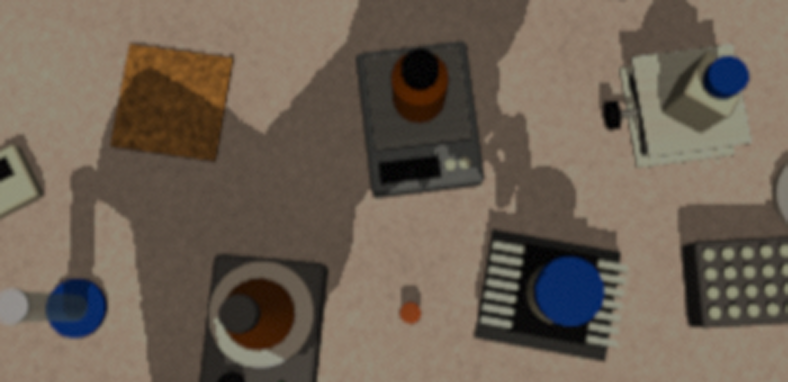

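```bash
python3 - <<'E'
import numpy as np
d=np.load('top.npz')
def pl(u,z):
    R=d['V'][:3,:3];C=-R.T@d['V'][:3,3];r=R.T@np.linalg.inv(d['K'])@np.r_[u,1];return (C+r*(z-C[2])/r[2]).round(1)
T=lambda x,y:np.array([x,y])/2.25+[140,110]
print('flask',pl(T(239,313),156),'plate',pl(T(262,314),50))
print('amber',pl(T(421,66),156));print('sq',pl(T(727,76),152));print('jar',pl(T(570,290),118))
print('jack',np.mean([pl(T(*c),50) for c in((624,66),(737,46),(749,143),(638,166))],0))
E
```

```text
flask [432.8 139.3 156. ] plate [432.1 138.4  50. ]
amber [639.  -13.3 156. ]
sq [ 627.1 -273.2  152. ]
jar [ 449.  -139.1  118. ]
jack [ 627.275 -271.85    50.   ]
```

```bash
python3 -c "
from h import *
print(workorder.finish_job())"
```

```text
the job is handed in; nothing more can be done
None
```

All four containers are on their own stations, upright and near the middle, and the job was handed in at about 50 s of the 141 s allowed. No verdict came back.

I parked the square bottle on the mat to swap it with the amber bottle, then did the same with the jar to swap it with the flask.

My last camera checks, with the arm well clear:

| Container | Station | Off centre (top picture) |
|---|---|---|
| Amber bottle | balance pan | about 2 mm |
| Flask | stirrer plate | about 1 mm |
| Jar | cooling block | about 2 mm |
| Square bottle | lab jack | about 1–2 mm |

The measuring cylinder still stands at (440, 332), where it was at the start. The largest force I saw at the wrist was about 12 N, at touchdown.

These readings disagreed or did not go to plan:
- **Network positions:** a few individual network readings differed from the pictures by up to about 7 mm. In the last scene picture, the network placed the square bottle at the balance with low confidence (0.27). I discounted that reading because both pictures show it on the jack.
- **Where the fingers gripped:** the fingertips turned out to be about 40–48 mm behind the reported TCP. The two bottles were therefore held by their caps, not their bodies as I had planned. The flask was held by its stopper and the jar by its lid. I saw no slip.

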